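Clamp a freshly glued pot lid in a ratchet press

TASK

The lid of the small food pot standing in the ratchet press has just been glued. The ratchet is set to loosen: flip the thumb tab on its head over to tighten, then swing the handle back and forth to wind the pad down until the handle turns noticeably stiffer and the pad grips the lid firmly, with roughly 40 N, and leave it clamped like that. Do not crush the pot (about 100 N does it), and do not push the pot or the things standing around out of place.

Things in the scene. Friction and masses are not known exactly. Their poses are not given: they have to be found in the camera images.
- press: Ratchet press: grey frame fixed to the worktop; foot 188 x 124 x 14 mm, column behind the pot (100 mm from the screw axis), round head plate (radius 72 mm, top at z = 0.145) above the pot. Origin on the worktop on the vertical screw axis; own x points from the axis to the column, away from the handle; z up.
- press_axis (a point): Point on the vertical screw axis at the top of the ratchet's steel cover disc (radius 57 mm, top at z = 0.168), under the thumb tab.
- handle_grip (a point): Middle of the upright black round grip (diameter 25 mm, from z = 0.168 to z = 0.211) at the end of the handle, 130 mm from the screw axis. The flat steel handle arm under it (16 mm wide, z = 0.161 to 0.168) leads to the cover disc.
- press_handle (a joint): Angle of the handle about the screw axis, seen from above; 0 when it points along the press's own -x (toward the robot), growing clockwise (the grip then moves toward the press's own +y, the robot's left). It stops against two posts at -0.5 and +0.5. It stays where it is left.
- press_pawl (a joint): Direction pawl on the handle: -0.36 loosen, +0.36 tighten, snapping over at 0; it may rest at 0.12 to 0.36 either side, its tooth on a wheel tooth. At tighten, clockwise swings (press_handle growing) turn the ratchet wheel and lower the pad 10 mm per rad; counter-clockwise swings click back over the teeth (every 0.39 rad; up to 0.45 rad lost on reversing), wheel still. At loosen: the reverse.
- pawl_pivot (a point): Pivot pin of the pawl and its lever, on the handle's root 52 mm from the screw axis, at z = 0.168. The lever (9 mm wide, top at z = 0.174) runs from here toward the axis and ends in the thumb tab.
- pawl_tab (a point): Centre of the thumb tab: upright dark steel fin 22 mm long (along the lever), 9 mm thick, z = 0.173 to 0.195, near the screw axis. Seen from the handle's grip looking at the head, it lies 6 to 18 mm left of the axis at loosen, as far right at tighten. Pushing it sideways takes about 3 N until past the middle, where it snaps over; the handle stays put.
- press_pad: Rubber pad, radius 26 mm, on the screw; origin at the centre of its lower face. Starts 12 to 22 mm above the lid. From touching, clamping force grows about 400 N per rad (3 N per mm of grip travel). The grip resists with about 7 N while winding freely (5 N when pushing pauses); each 10 N of clamping adds 0.8 N (0.6 N paused). The screw keeps its force when the handle is let go or swung back.
- pot: Closed round food pot with a blue lid, 64 mm in diameter and 62 mm high, loose, standing on the press's foot (z = 0.014) under the pad. Origin at the centre of its underside, z up.
- reagent_a: Small dropper bottle, 33 mm wide, 102 mm high, loose bystander; origin at the centre of its underside.
- reagent_b: Another such dropper bottle, loose bystander; origin at the centre of its underside.
- flake_pot: Round food pot with a red lid, 56 mm wide, 75 mm high, loose bystander standing on the worktop; origin at the centre of its underside.
- algae_magnet: Black magnet cleaner, 66 x 85 x 44 mm, loose bystander; origin at the centre of its underside.
Mind the look-alikes: they are no part of the job. What is shaped like the pot but orange or white is not meant.

How it is judged:
On the way, in this order (a step that is already met when the one before it is completed fails the run):
1. the ratchet's direction pawl is flipped over to tighten (value of joint press_pawl above 0.05 rad), for 0.2 s.
2. the pad is wound down until it presses on the pot's lid (contact force between press_pad and pot above 5 N), for 0.2 s.
At the end, for the whole second after the job is handed in: The pad presses on the pot's lid with 20 to 70 N, the pawl is still set to tighten (joint above 0.05), and the pot stands upright (within 0.06 rad) under the pad, its centre within 15 mm of the screw axis (contact force between press_pad and pot between 20 and 70 N and value of joint press_pawl above 0.05 rad and horizontal distance between pot and press_axis below 0.015 m and angle between pot's own z axis and vertical below 0.06 rad); the robot touches nothing.
It fails at once if the pot is crushed: the pad presses on it with more than 100 N (contact force between press_pad and pot above 100 N).
It fails at once if the pot is shoved by more than 15 mm (distance of pot from where it was at the start of the episode above 0.015 m).
It fails at once if a dropper bottle, the red-lidded pot or the magnet cleaner is pushed by more than 30 mm (distance of any of reagent_a, reagent_b, flake_pot, algae_magnet from where it was at the start of the episode above 0.03 m).
It also fails if it takes over 67 s, if anything falls off the work surface, if the arm or the gripper's body presses on something with over 40 N, if the wrist force passes 120 N, or if a joint passes its speed limit or range.

ROBOT

A 6-joint arm with a two-finger parallel gripper is mounted at the origin on a cart in front of the work surface, level with it; the furniture and walls round the work are solid. World frame = base frame: x ahead of the robot, y to its left, z up, the work surface at z = 0. Lengths are in m, angles in rad, forces in N, time in s.
With the tool pointing down it reaches from about 0.3 to 0.95 m from the base axis. Payload 3.1 kg.
Tool frame: the origin (TCP) lies between the finger pads; the fingertips stand 8 mm ahead of it and the grasp point (between the pads) lies 11 mm behind it; z points along the fingers, y is the line along which they close (so a half turn about z gives the same grasp; the last joint's range is limited). The gripper opens to 85 mm and grips with 20 to 120 N. Pads are 22 mm wide; open, the fingers measure 114 mm over their backs; the gripper's body (76 mm by 85 mm) begins 54 mm behind the grasp point. The pads swing forward as they close: fully open they stand 13 mm farther back than shut.
Start: joints at [-0.07, 0.308, 1.634, -0, 1.2, -0.07], TCP at [0.625, -0, 0.239] pointing down, gripper open.
Joint ranges: [-3.06, 3.06], [-0.79, 1.96], [0.05, 2.63], [-1.19, 4.34], [0.05, 2.64], [-2.94, 2.94]. Speed limits (rad/s): [2.79, 2.79, 3.14, 3.14, 3.14, 3.14].

INTERFACE

Orientations are given as a unit quaternion [w, x, y, z].
In Python, from station import status, vision, order gives the robot as it stands.
- The arm moves only by the tool drive_tool, never from a script. Its argument "targets" is a list of rows, each a list of 3 entries, a list of its own where there are three numbers: the shift along the world's x, y, z in units of 60 mm (1.0 is 60 mm), then the turn, a rotation vector about the world's x, y, z in units of 6 degrees (1.0 is 6 degrees), then the opening, from 0 (shut) to 1 (fully open). In form: [[[dx, dy, dz], [rx, ry, rz], claw], ...]. A call has 1 to 8 rows; each row shifts and turns the commanded pose from where the row before left it; what a row does not reach is not made up. A row lasts 1/8 s, in which the tool goes at most 62.5 mm and 10.7 degrees, less where a joint would pass 70% of its speed; a pose out of reach is approached as far as the arm can. A call is refused whole if a number of a shift passes 1 or a number of a turn 1, either way. A call with a gripper value outside its range is refused whole. The fingers move at their own pace and stop on an object; "grip_force" is the grip in N (left out, the last holds). Time passes only in rows, so rows that do not move let the fingers close. It gives the time, the measured TCP pose, the force, the opening and the grip force at its end, in the units of the state.
- status.read_state(): the state, without advancing time (a new reading comes with each control period).
- vision.read_camera(name): name is "scene" or "side" or "wrist"; returns the picture (480x640x3 uint8, blue, green, red); there is no depth.
- vision.camera_info(name): a dict with "fx", "fy", "cx", "cy" (pixels), "pose" (4x4, takes a point from camera to world coordinates). Camera axes: x right, y down, z forward; pixel columns grow to the right and rows downward; lengths in m; the calibration is good to about 2 mm. The wrist camera is an equidistant fisheye: a pixel r from the principal point sees the ray r / f radians off the axis. A picture is of the moment at which its call begins: read the wrist's pose just before it. camera_info takes no time and is no camera call; for the wrist camera it gives the pose at the moment of the call.
- order.job_done(): hands the job in; it is judged then, once.
The state is a dict: "time_s": time; "joint_pos": joint angles; "joint_vel": joint speeds; "joint_torque": joint torques, N m; "tool_pos": TCP position; "tcp_rot": TCP orientation; "ft_force": force on the tool from outside, world axes, zero at the start; "wrist_torque": the same for the moment, N m; "opening": opening from 0.0 (shut) to 1.0 (fully open); "grip_force": force on a finger pad.
Only numpy, scipy, OpenCV 4.12 (cv2) and the standard library are available. Lean on these libraries where they do the work, as an engineer would, in place of code of your own. Each camera call takes 0.05 s, during which the arm holds its last target. There are 200 camera calls.

## Working session

There is one attempt and no reset: what is moved stays moved. The work goes in short steps, Python scripts to look and compute and a tool call to move; the robot and the scene stay as the last step left them, time stands still between calls to the robot, and variables do not carry over. Pictures are saved under pics/ and viewed, at most 10 in all, crops included, and the job is handed in when it is done.

Besides the shell and the picture viewer there is one more tool, called after "Emit:" by a JSON object that holds its "fn" and its "kwargs", one argument or row to a line. drive_tool: Moves the arm, as the interface text tells. Its arguments: {"type":"object","properties":{"targets":{"type":"array","items":{"type":"array"}},"grip_force":{"type":"number"}},"required":["targets"]}

```bash
mkdir -p pics; ls; cat > h.py <<'E'
import sys; sys.path.insert(0,'.')
import numpy as np, cv2
from station import status, vision, order
def ray(name,u,v,info=None):
    i=info or vision.camera_info(name); T=np.array(i['pose'])
    a=(u-i['cx'])/i['fx']; b=(v-i['cy'])/i['fy']
    if name=='wrist':
        r=np.hypot(a,b); d=np.array([a/r*np.sin(r),b/r*np.sin(r),np.cos(r)]) if r>1e-9 else np.array([0,0,1.])
    else: d=np.array([a,b,1.])
    return T[:3,3],T[:3,:3]@d
def onz(name,u,v,z,info=None):
    o,d=ray(name,u,v,info); return o+d*(z-o[2])/d[2]
def proj(name,p,info=None):
    i=info or vision.camera_info(name); T=np.array(i['pose']); c=T[:3,:3].T@(np.array(p)-T[:3,3])
    if name=='wrist':
        r=np.hypot(c[0],c[1]); t=np.arctan2(r,c[2]); c=np.array([c[0]/r*t,c[1]/r*t,1])
    return i['fx']*c[0]/c[2]+i['cx'], i['fy']*c[1]/c[2]+i['cy']
E
python3 - <<'E'
from h import *
s=vision.read_camera('scene'); d=vision.read_camera('side'); 
for n,i in (('scene',s),('side',d)): cv2.imwrite(f'pics/{n}0.png',i); print(n,vision.camera_info(n))
w=vision.camera_info('wrist'); cv2.imwrite('pics/wrist0.png',vision.read_camera('wrist')); print(w); print(status.read_state())
E
```

```text
pics
scene {'fx': 527.3607859985343, 'fy': 527.3607859985343, 'cx': 308.76582748010895, 'cy': 231.95223831414543, 'pose': array([[-0.85548079, -0.36377872,  0.36853448,  0.15662793],
       [-0.51754829,  0.62430362, -0.58513995,  0.70728979],
       [-0.01721595, -0.69131038, -0.72235281,  0.87295836],
       [ 0.        ,  0.        ,  0.        ,  1.        ]])}
side {'fx': 465.99984159790637, 'fy': 465.99984159790637, 'cx': 319.6463643576932, 'cy': 244.90985934363968, 'pose': array([[ 0.9312507 , -0.15243215,  0.3309631 ,  0.25120773],
       [-0.36390535, -0.43536928,  0.82342364, -0.59499805],
       [ 0.01857493, -0.88725308, -0.46090882,  0.50688796],
       [ 0.        ,  0.        ,  0.        ,  1.        ]])}
{'fx': 371.64829954431775, 'fy': 371.64829954431775, 'cx': 315.45979670284413, 'cy': 238.50763988624823, 'pose': array([[ 9.99995219e-01,  1.52413587e-03, -2.69047297e-03,
         6.24600801e-01],
       [ 6.48839268e-04, -9.54141712e-01, -2.99354593e-01,
         7.74641350e-02],
       [-3.02334956e-03,  2.99351416e-01, -9.54138139e-01,
         3.72504533e-01],
       [ 0.00000000e+00,  0.00000000e+00,  0.00000000e+00,
         1.00000000e+00]])}
{'time_s': 0.15, 'joint_pos': array([-6.97244905e-02,  3.08834121e-01,  1.63489432e+00, -1.66424801e-05,
        1.19975079e+00, -6.97309874e-02]), 'joint_vel': array([ 0.00055594, -0.00246183, -0.00699136, -0.0019959 ,  0.00109324,
       -0.00057031]), 'joint_torque': array([-7.71605373e-04, -4.15801048e+01, -2.77146006e+01, -1.83032253e-04,
        6.02632252e-03, -2.39092765e-05]), 'tool_pos': array([ 6.24350441e-01, -2.05489159e-06,  2.38292689e-01]), 'tcp_rot': array([-7.06769848e-04,  7.07102031e-01,  7.07110902e-01, -6.24764092e-04]), 'ft_force': array([-0.12104013,  0.2158456 , -0.39731033]), 'wrist_torque': array([-0.01046326,  0.02074039, -0.02479455]), 'grip_force': 0.0, 'opening': 0.9985720938782554}
```

View pics/scene0.png

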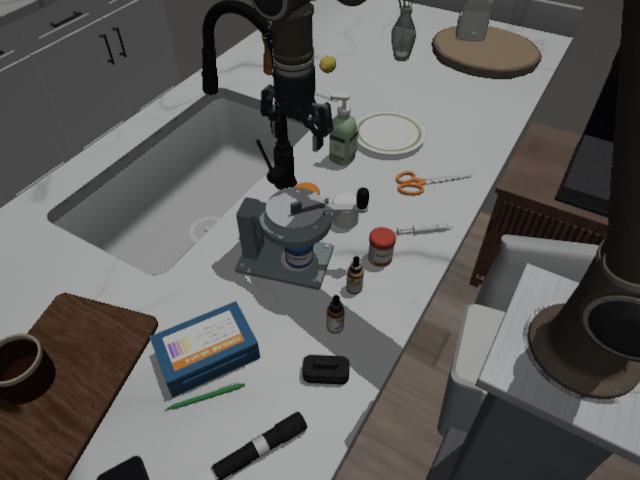

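View pics/side0.png

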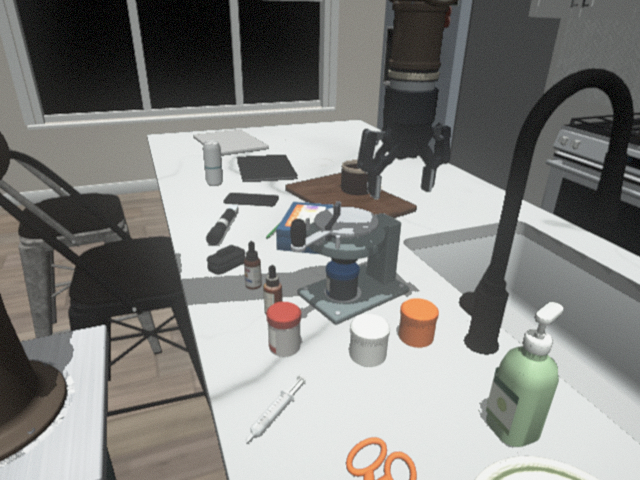

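View pics/wrist0.png

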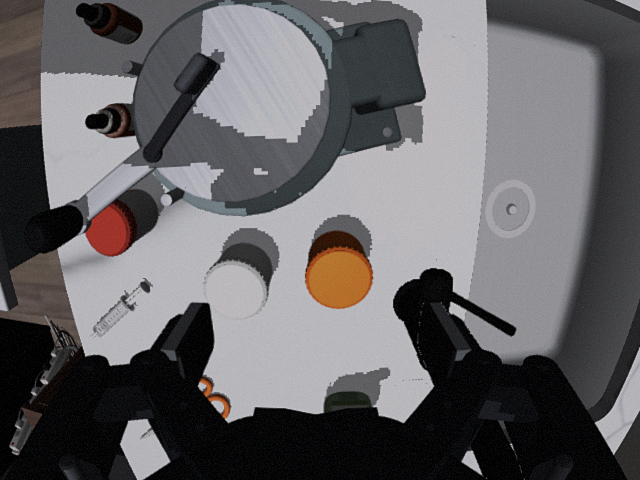

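The pictures show the press with its blue-lidded pot at scene (298,245). In the wrist view the head is at (232,100), the grip at (55,228), the pivot at (152,153) and the tab at (195,73), which is left of the axis, so it is set to loosen.

Things that could be mistaken for the target, in the wrist view:
- Pots: orange (338,270), white (237,287), red (110,228). The wanted pot is the blue one under the press.
- Tab: it could be confused with the handle grip (55,228) or the stop posts (130,68) and (172,198). The tab is the dark fin at (195,73).

I'll check this choice in one close crop.

```bash
python3 - <<'E'
from h import *
im=cv2.imread('pics/wrist0.png')[0:260,10:360]
cv2.imwrite('pics/crop1.png',cv2.resize(im,None,fx=2.28,fy=2.28,interpolation=cv2.INTER_CUBIC))
for n,u,v,z in [('grip top',48,231,.211),('grip far',78,215,.2),('pivot',152,153,.174),('tab',195,73,.195),('discL',133,110,.168)]: print(n,onz('wrist',u,v,z).round(4))
E
```

```text
grip top [0.4765 0.0309 0.211 ]
grip far [0.4923 0.0368 0.2   ]
pivot [0.5314 0.0658 0.174 ]
tab [0.5659 0.1055 0.195 ]
discL [0.5171 0.0921 0.168 ]
```

View pics/crop1.png

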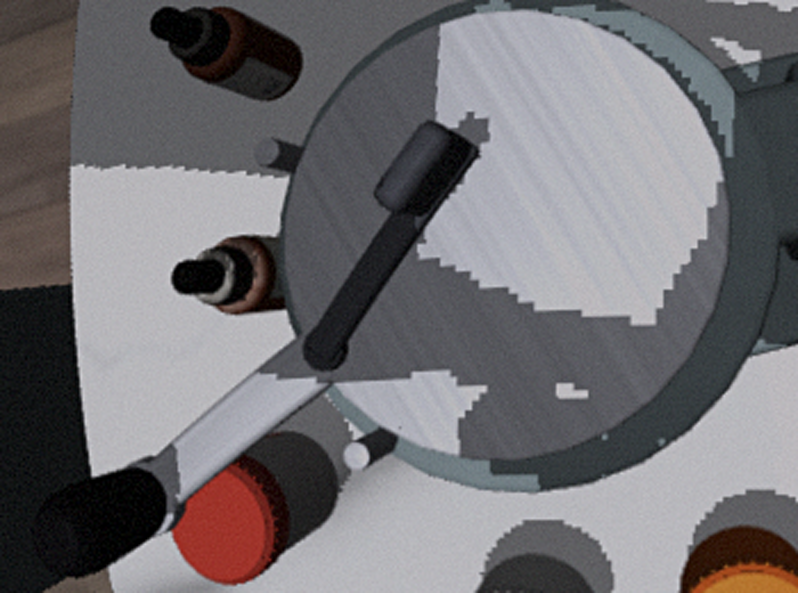

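The crop confirms it: the fin is at crop (430,165), left of the axis, so loosen; the pivot is at crop (325,350), the grip top at (80,535), and the posts at (270,152) and (357,455).

```bash
python3 - <<'E'
from h import *
T=vision.camera_info('wrist'); f=lambda c,z:onz('wrist',c[0]/2.28+10,c[1]/2.28,z,T)
E=[(282,235),(300,160),(340,95),(440,20),(510,10),(600,27),(690,105),(722,190),(725,240),(700,330),(640,410),(560,452),(510,460),(440,447),(380,418)]
P=np.array([f(e,.168)[:2] for e in E])
A=np.c_[2*P,np.ones(len(P))]; x=np.linalg.lstsq(A,(P**2).sum(1),rcond=None)[0]; c=x[:2]; r=np.sqrt(x[2]+c@c)
print('disc',c.round(4),r.round(4),(np.hypot(*(P-c).T)-r).round(4))
p=f((325,353),.174)[:2]; g=f((80,535),.211)[:2]; t=f((415,155),.195)[:2]; t2=f((440,195),.173)[:2]
print('piv',p,np.linalg.norm(p-c),'grip',g,np.linalg.norm(g-c),'tab',t,t2,np.linalg.norm(t-c))
for q in (p,g): d=c-q; print('handle dir deg',np.degrees(np.arctan2(d[1],d[0])))
for q in (t,t2): print('lever dir',np.degrees(np.arctan2(*(q-p)[::-1])), np.linalg.norm(q-p))
for q in ((270,152),(357,455)):
  for z in (.145,.17):
    k=f(q,z)[:2]; print('post',z,k,np.degrees(np.arctan2(*(c-k)[::-1])),np.linalg.norm(k-c))
for n,q,z in (('ra',(160,22),.1),('rb',(185,275),.1),('red',(222,525),.075)): print(n,f(q,z))
E
```

```text
disc [0.5748 0.0924] 0.0566 [ 0.0007 -0.0001 -0.0006  0.0008  0.0001  0.0002 -0.0004 -0.0005 -0.0003
 -0.0003  0.0008  0.0009  0.0007 -0.0008 -0.0012]
piv [0.53167166 0.06476592] 0.0511658851702229 grip [0.47360755 0.02876438] 0.11948232876824998 tab [0.56433461 0.10824744] [0.56319704 0.10154885] 0.019012119806431492
handle dir deg 32.625139857986014
handle dir deg 32.1534470311047
lever dir 53.08643473678432 0.054383008236447435
lever dir 49.40126015122013 0.04844413287415966
post 0.145 [0.50184382 0.12348549] -23.1204230856007 0.07928891807505267
post 0.17 [0.5153319  0.11843112] -23.69238267378247 0.0649027378364887
post 0.145 [0.52593297 0.03278895] 50.65394146197016 0.07702081058682765
post 0.17 [0.53677569 0.03769448] 55.19924573784152 0.06656223710209566
ra [0.42651656 0.19278025 0.1       ]
rb [0.43999154 0.09294076 0.1       ]
red [ 0.42948947 -0.00815385  0.075     ]
```

Emit:
{"fn": "drive_tool", "kwargs": {
  "targets": [
    [[-0.16,0.266,0],[0,0,-1],0],
    [[-0.16,0.266,0],[0,0,-1],0],
    [[-0.16,0.266,0],[0,0,-1],0],
    [[-0.16,0.266,0],[0,0,-1],0],
    [[-0.16,0.266,0],[0,0,-1],0],
    [[-0.16,0.266,0],[0,0,-1],0],
    [[-0.16,0.266,0],[0,0,-1],0],
    [[-0.16,0.266,0],[0,0,-1],0]
  ]
}}

```text
time_s: 1.15
tool_pos: [0.5475, 0.1281, 0.2388]
tcp_rot: [-0.0, 0.934, 0.357, -0.0]
ft_force: [-0.2, 0.6, 0.5]
opening: 0.0
grip_force: 0.0
```

Emit:
{"fn": "drive_tool", "kwargs": {
  "targets": [
    [[0,0,0],[0,0,-0.8],0],
    [[0,0,0],[0,0,-0.8],0],
    [[0,0,-0.28],[0,0,0],0],
    [[0,0,-0.28],[0,0,0],0],
    [[0,0,-0.28],[0,0,0],0],
    [[0,0,0],[0,0,0],0]
  ]
}}

```text
time_s: 1.9
tool_pos: [0.5462, 0.1273, 0.186]
tcp_rot: [-0.0, 0.96, 0.279, -0.003]
ft_force: [-1.0, 0.5, 0.1]
opening: -0.001
grip_force: 0.0
```

```bash
python3 - <<'E'
from h import *
cv2.imwrite('pics/wrist1.png',vision.read_camera('wrist')); s=status.read_state(); print(s['tool_pos'],s['ft_force'],s['opening'],s['tcp_rot'])
for p in ([.5748,.0924,.168],[.5626,.1035,.195]): print(proj('wrist',p))
E
```

```text
[0.54727409 0.12744937 0.18729966] [-0.04845764 -0.08670236  0.7907339 ] -0.0019338132287131601 [-2.00263362e-04  9.60272108e-01  2.79061438e-01 -1.46728313e-03]
(np.float64(412.16999017450985), np.float64(288.22304528876043))
(np.float64(388.26356648505424), np.float64(327.21975379892854))
```

View pics/wrist1.png

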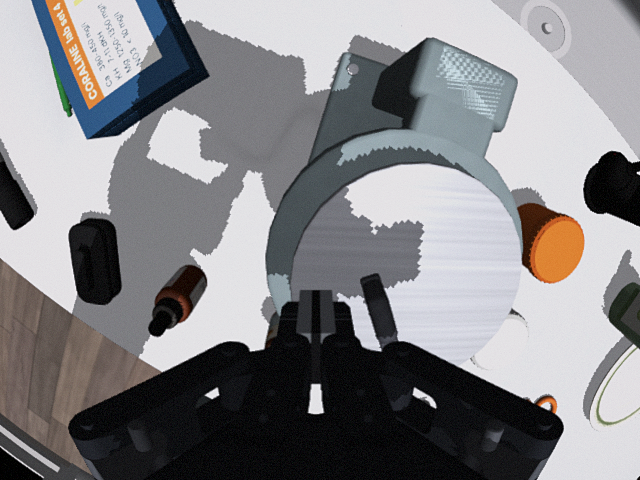

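The closed fingers at (315,300) stand beside the fin at (377,310) with a clear gap, so I can push right in the image.

Emit:
{"fn": "drive_tool", "kwargs": {
  "targets": [
    [[0.03,-0.047,0],[0,0,0],0],
    [[0.03,-0.047,0],[0,0,0],0],
    [[0.03,-0.047,0],[0,0,0],0],
    [[0.03,-0.047,0],[0,0,0],0],
    [[0.03,-0.047,0],[0,0,0],0],
    [[0.03,-0.047,0],[0,0,0],0],
    [[0.03,-0.047,0],[0,0,0],0],
    [[0.03,-0.047,0],[0,0,0],0]
  ]
}}

```text
time_s: 2.95
tool_pos: [0.5627, 0.1045, 0.1888]
tcp_rot: [0.0, 0.96, 0.279, -0.0]
ft_force: [-0.7, 0.1, 0.3]
opening: 0.0
grip_force: 0.0
```

Emit:
{"fn": "drive_tool", "kwargs": {
  "targets": [
    [[0.03,-0.047,0],[0,0,0],0],
    [[0.03,-0.047,0],[0,0,0],0]
  ]
}}

```text
time_s: 3.2
tool_pos: [0.5659, 0.0994, 0.1887]
tcp_rot: [-0.0, 0.96, 0.279, -0.001]
ft_force: [-2.9, 2.5, 0.3]
opening: 0.001
grip_force: 1.6
```

```bash
python3 - <<'E'
from h import *
cv2.imwrite('pics/wrist2.png',vision.read_camera('wrist')[180:420,220:540]); s=status.read_state(); print(s['tool_pos'],s['ft_force'])
E
```

```text
[0.56590757 0.09941084 0.18868595] [-1.39283454  1.6984991   1.247955  ]
```

View pics/wrist2.png

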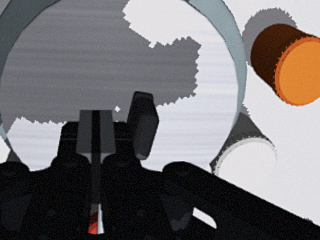

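The fin (145,125 in the crop) is now close to the finger and the force has reached about 3 N. I'll keep pushing.

Emit:
{"fn": "drive_tool", "kwargs": {
  "targets": [
    [[0.03,-0.047,0],[0,0,0],0],
    [[0.03,-0.047,0],[0,0,0],0],
    [[0.03,-0.047,0],[0,0,0],0]
  ]
}}

```text
time_s: 3.62
tool_pos: [0.5702, 0.0928, 0.1886]
tcp_rot: [-0.002, 0.96, 0.279, -0.001]
ft_force: [0.7, -0.6, 0.3]
opening: 0.001
grip_force: 0.0
```

Emit:
{"fn": "drive_tool", "kwargs": {
  "targets": [
    [[0.03,-0.047,0],[0,0,0],0],
    [[0,0,0],[0,0,0],0]
  ]
}}

```text
time_s: 3.88
tool_pos: [0.5723, 0.0902, 0.1886]
tcp_rot: [-0.003, 0.96, 0.278, -0.001]
ft_force: [-4.0, 7.1, 1.1]
opening: 0.003
grip_force: 4.0
```

```bash
python3 - <<'E'
from h import *
cv2.imwrite('pics/wrist3.png',vision.read_camera('wrist')[100:420,200:600]); s=status.read_state(); print(s['tool_pos'],s['ft_force'])
E
```

```text
[0.57223932 0.09017976 0.18864619] [-3.83902219  6.94977624  1.50788381]
```

View pics/wrist3.png

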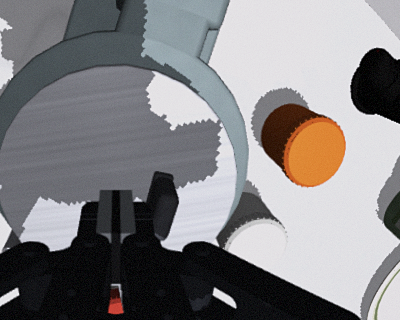

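Emit:
{"fn": "drive_tool", "kwargs": {
  "targets": [
    [[-0.065,0.105,0],[0,0,0],0],
    [[-0.065,0.105,0],[0,0,0],0],
    [[0,0,0.5],[0,0,0],0],
    [[0,0,0.5],[0,0,0],0.7],
    [[-0.4,-0.33,0],[0,0,0],0.7],
    [[-0.4,-0.33,0],[0,0,0],0.7],
    [[-0.4,-0.33,0],[0,0,0],0.7],
    [[-0.47,-0.33,0],[0,0,0],0.7]
  ]
}}

```text
time_s: 4.92
tool_pos: [0.465, 0.0206, 0.2491]
tcp_rot: [0.001, 0.96, 0.279, 0.0]
ft_force: [0.1, 0.0, 1.0]
opening: 0.7
grip_force: 0.0
```

Emit:
{"fn": "drive_tool", "kwargs": {
  "targets": [
    [[0,0,0],[0,0,0],0.7],
    [[0,0,0],[0,0,0],0.7]
  ]
}}

```text
time_s: 5.18
tool_pos: [0.4662, 0.0215, 0.2494]
tcp_rot: [0.0, 0.96, 0.279, 0.001]
ft_force: [0.3, -0.3, -0.1]
opening: 0.703
grip_force: 0.0
```

```bash
python3 - <<'E'
from h import *
T=vision.camera_info('wrist'); im=vision.read_camera('wrist'); s=status.read_state(); print(s['tool_pos'],s['ft_force'],s['opening'])
for n,p in (('axis',[.5748,.0924,.168]),('grip',[.465,.023,.211]),('piv',[.5311,.0646,.174])):
  q=proj('wrist',p,T); print(n,q); cv2.circle(im,(int(q[0]),int(q[1])),3,(0,0,255),1)
cv2.imwrite('pics/wrist4.png',im)
E
```

```text
[0.46632896 0.02167443 0.24932434] [-0.76784998  0.65985757  0.4679151 ] 0.6977879165541488
axis (np.float64(313.7989113636805), np.float64(36.4660179696684))
grip (np.float64(313.10122874596453), np.float64(281.582783925737))
piv (np.float64(313.8396795294548), np.float64(123.85221302017847))
```

View pics/wrist4.png

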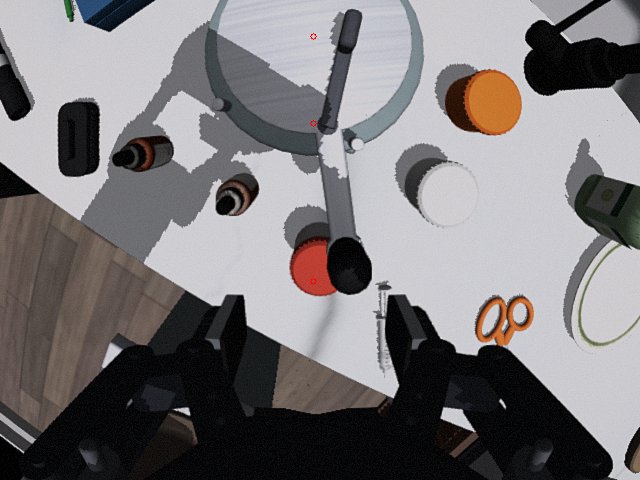

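The pawl lever now points right of the axis, fin at (350,30), so it is set to tighten. The handle was dragged slightly toward its − stop, with the grip top now at (349,268).

```bash
python3 - <<'E'
from h import *
im=cv2.imread('pics/wrist4.png'); C=np.array([.5748,.0924])
for n,q,z in (('grip',(351,272),.211),('piv',(328,126),.174),('tab',(350,28),.19)):
  p=onz('wrist',*q,z)[:2]; d=C-p; print(n,p,np.linalg.norm(d),np.degrees(np.arctan2(d[1],d[0])))
E
```

```text
grip [0.47986366 0.00987714] 0.12578922735268974 40.99861049396258
piv [0.53447424 0.05755433] 0.05329528230153241 40.83044259238925
tab [0.58463403 0.07671471] 0.018513147786853913 122.08601939622332
```

Emit:
{"fn": "drive_tool", "kwargs": {
  "targets": [
    [[0.09,-0.12,0],[0,0,0.7],0.7],
    [[0.09,-0.12,0],[0,0,0.7],0.7],
    [[0,0,-0.25],[0,0,0],0.7],
    [[0,0,-0.25],[0,0,0],0.7],
    [[0,0,-0.25],[0,0,0],0.7],
    [[0,0,-0.3],[0,0,0],0.7],
    [[0,0,0],[0,0,0],0.7]
  ]
}}

```text
time_s: 6.1
tool_pos: [0.4741, 0.0075, 0.1834]
tcp_rot: [-0.001, 0.937, 0.349, -0.002]
ft_force: [0.7, 0.7, -1.0]
opening: 0.693
grip_force: 0.0
```

Emit:
{"fn": "drive_tool", "kwargs": {
  "targets": [
    [[0,0,0],[0,0,0],0],
    [[0,0,0],[0,0,0],0],
    [[0,0,0],[0,0,0],0],
    [[0,0,0],[0,0,0],0]
  ],
  "grip_force": 30
}}

```text
time_s: 6.6
tool_pos: [0.4769, 0.0071, 0.1867]
tcp_rot: [0.0, 0.937, 0.349, 0.001]
ft_force: [-0.1, -0.1, 2.1]
opening: 0.278
grip_force: 30.0
```

```bash
cat >> h.py <<'E'
C=np.array([.5748,.0924])
def force(n=6):
    F=[];P=[]
    for _ in range(n):
        vision.read_camera('side'); s=status.read_state(); F.append(s['ft_force']); P.append(s['tool_pos'])
    F=np.mean(F,0); p=np.mean(P,0); d=C-p[:2]; a=np.arctan2(d[1],d[0]); t=np.array([-np.sin(a),np.cos(a)])
    # handle angle grows toward -t rotation of d; clockwise motion dir of grip = (-sin,cos)
    print('t',s['time_s'],'pos',p.round(4),'r',np.linalg.norm(d).round(4),'dirdeg',np.degrees(a).round(2),'Ft',(F[:2]@t).round(2),'Frad',(F[:2]@d/np.linalg.norm(d)).round(2),'open',s['opening'].round(3),'grip',s['grip_force'].round(1))
E
python3 -c "
from h import *
force()"
```

```text
Traceback (most recent call last):
  File "h.py", line 25, in force
    print('t',s['time_s'],'pos',p.round(4),'r',np.linalg.norm(d).round(4),'dirdeg',np.degrees(a).round(2),'Ft',(F[:2]@t).round(2),'Frad',(F[:2]@d/np.linalg.norm(d)).round(2),'open',s['opening'].round(3),'grip',s['grip_force'].round(1))
                                                                                                                                                                                     ^^^^^^^^^^^^^^^^^^
AttributeError: 'float' object has no attribute 'round'
```

```bash
sed -i "s/s\['opening'\].round(3)/round(s['opening'],3)/; s/s\['grip_force'\].round(1)/round(s['grip_force'],1)/" h.py
cat >> h.py <<'E'
def arc(a0,a1,n):
    A=np.radians(np.linspace(a0,a1,n+1)); g=C-.130*np.c_[np.cos(A),np.sin(A)]
    for d in np.diff(g,axis=0)/.06: print('[%.3f,%.3f,0],[0,0,%.2f]'%(d[0],d[1],(a1-a0)/n/6))
E
python3 -c "
from h import *
force()
arc(41,-11,13)"
```

```text
t 7.2 pos [0.4769 0.0071 0.1867] r 0.1299 dirdeg 41.07 Ft -0.34 Frad -0.96 open 0.274 grip 30.3
[-0.095,0.118,0],[0,0,-0.67]
[-0.087,0.124,0],[0,0,-0.67]
[-0.078,0.130,0],[0,0,-0.67]
[-0.069,0.135,0],[0,0,-0.67]
[-0.059,0.139,0],[0,0,-0.67]
[-0.049,0.143,0],[0,0,-0.67]
[-0.039,0.146,0],[0,0,-0.67]
[-0.029,0.148,0],[0,0,-0.67]
[-0.018,0.150,0],[0,0,-0.67]
[-0.008,0.151,0],[0,0,-0.67]
[0.003,0.151,0],[0,0,-0.67]
[0.013,0.151,0],[0,0,-0.67]
[0.024,0.149,0],[0,0,-0.67]
```

Emit:
{"fn": "drive_tool", "kwargs": {
  "targets": [
    [[-0.095,0.118,0],[0,0,-0.67],0],
    [[-0.087,0.124,0],[0,0,-0.67],0],
    [[-0.078,0.13,0],[0,0,-0.67],0],
    [[-0.069,0.135,0],[0,0,-0.67],0],
    [[-0.059,0.139,0],[0,0,-0.67],0],
    [[-0.049,0.143,0],[0,0,-0.67],0],
    [[-0.039,0.146,0],[0,0,-0.67],0]
  ]
}}

```text
time_s: 8.07
tool_pos: [0.4489, 0.0621, 0.1867]
tcp_rot: [0.002, 0.994, 0.11, 0.001]
ft_force: [2.5, -4.8, 4.5]
opening: 0.277
grip_force: 30.4
```

Emit:
{"fn": "drive_tool", "kwargs": {
  "targets": [
    [[-0.029,0.148,0],[0,0,-0.67],0],
    [[-0.018,0.15,0],[0,0,-0.67],0],
    [[-0.008,0.151,0],[0,0,-0.67],0],
    [[0.003,0.151,0],[0,0,-0.67],0],
    [[0.013,0.151,0],[0,0,-0.67],0],
    [[0.024,0.149,0],[0,0,-0.67],0]
  ]
}}

```text
time_s: 8.82
tool_pos: [0.4478, 0.116, 0.1867]
tcp_rot: [0.002, 0.995, -0.1, 0.001]
ft_force: [1.1, -5.1, 5.5]
opening: 0.277
grip_force: 30.5
```

```bash
python3 -c "
from h import *
force()
for f in ('side0','x'):
  im=cv2.imread('pics/side0.png') if f=='side0' else vision.read_camera('side')
  cv2.imwrite('pics/c_'+f+'.png',im)
a=cv2.imread('pics/c_side0.png')[190:330,280:430];b=cv2.imread('pics/c_x.png')[190:330,280:430]
cv2.imwrite('pics/cmp.png',cv2.resize(np.hstack([a,b]),None,fx=2.6,fy=2.6,interpolation=cv2.INTER_CUBIC))"
```

```text
t 9.125 pos [0.448  0.1168 0.1867] r 0.1291 dirdeg -10.88 Ft -2.62 Frad 1.76 open 0.275 grip 30.4
```

View pics/cmp.png

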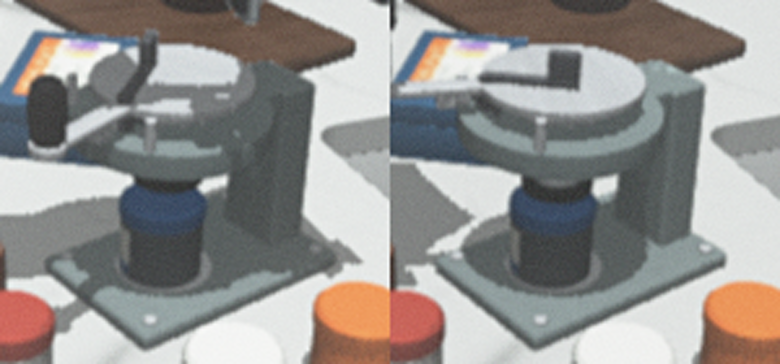

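The right half shows the black pad lowered onto view above the blue lid, with the pot still in place. Next I'll swing back.

Emit:
{"fn": "drive_tool", "kwargs": {
  "targets": [
    [[-0.024,-0.149,0],[0,0,0.67],0],
    [[-0.013,-0.151,0],[0,0,0.67],0],
    [[-0.003,-0.151,0],[0,0,0.67],0],
    [[0.008,-0.151,0],[0,0,0.67],0],
    [[0.018,-0.15,0],[0,0,0.67],0],
    [[0.029,-0.148,0],[0,0,0.67],0]
  ]
}}

```text
time_s: 9.93
tool_pos: [0.4487, 0.0631, 0.1867]
tcp_rot: [-0.0, 0.994, 0.112, 0.001]
ft_force: [0.6, 0.7, 5.2]
opening: 0.279
grip_force: 30.4
```

Emit:
{"fn": "drive_tool", "kwargs": {
  "targets": [
    [[0.039,-0.146,0],[0,0,0.67],0],
    [[0.049,-0.143,0],[0,0,0.67],0],
    [[0.059,-0.139,0],[0,0,0.67],0],
    [[0.069,-0.135,0],[0,0,0.67],0],
    [[0.078,-0.13,0],[0,0,0.67],0],
    [[0.087,-0.124,0],[0,0,0.67],0],
    [[0.095,-0.118,0],[0,0,0.67],0]
  ]
}}

```text
time_s: 10.8
tool_pos: [0.477, 0.0071, 0.1867]
tcp_rot: [-0.0, 0.937, 0.35, 0.001]
ft_force: [-0.6, 0.9, 6.0]
opening: 0.276
grip_force: 30.5
```

```bash
python3 -c "
from h import *
force()"
```

```text
t 11.1 pos [0.4771 0.0069 0.1867] r 0.1299 dirdeg 41.18 Ft 0.11 Frad -0.29 open 0.275 grip 30.5
```

Emit:
{"fn": "drive_tool", "kwargs": {
  "targets": [
    [[-0.095,0.118,0],[0,0,-0.67],0],
    [[-0.087,0.124,0],[0,0,-0.67],0]
  ]
}}

```text
time_s: 11.35
tool_pos: [0.4665, 0.0209, 0.1867]
tcp_rot: [0.001, 0.959, 0.282, 0.001]
ft_force: [3.1, -5.6, 2.6]
opening: 0.278
grip_force: 30.3
```

Emit:
{"fn": "drive_tool", "kwargs": {
  "targets": [
    [[-0.078,0.13,0],[0,0,-0.67],0],
    [[-0.069,0.135,0],[0,0,-0.67],0]
  ]
}}

```text
time_s: 11.6
tool_pos: [0.4578, 0.0364, 0.1867]
tcp_rot: [0.002, 0.977, 0.214, 0.001]
ft_force: [2.9, -4.3, 3.9]
opening: 0.279
grip_force: 30.4
```

Emit:
{"fn": "drive_tool", "kwargs": {
  "targets": [
    [[-0.059,0.139,0],[0,0,-0.67],0],
    [[-0.049,0.143,0],[0,0,-0.67],0]
  ]
}}

```text
time_s: 11.85
tool_pos: [0.4513, 0.0534, 0.1867]
tcp_rot: [0.002, 0.989, 0.145, 0.001]
ft_force: [2.1, -4.6, 3.8]
opening: 0.274
grip_force: 30.4
```

Emit:
{"fn": "drive_tool", "kwargs": {
  "targets": [
    [[-0.039,0.146,0],[0,0,-0.67],0],
    [[-0.029,0.148,0],[0,0,-0.67],0]
  ]
}}

```text
time_s: 12.1
tool_pos: [0.4471, 0.071, 0.1867]
tcp_rot: [0.002, 0.997, 0.075, 0.001]
ft_force: [2.1, -4.8, 3.8]
opening: 0.279
grip_force: 30.4
```

Emit:
{"fn": "drive_tool", "kwargs": {
  "targets": [
    [[-0.018,0.15,0],[0,0,-0.67],0],
    [[-0.008,0.151,0],[0,0,-0.67],0]
  ]
}}

```text
time_s: 12.35
tool_pos: [0.4455, 0.089, 0.1867]
tcp_rot: [0.002, 1.0, 0.005, 0.001]
ft_force: [0.5, -4.7, 5.4]
opening: 0.277
grip_force: 30.5
```

```bash
python3 -c "
from h import *
force(3)
for f in ('c_side0','c_x','c_y'):
  im=vision.read_camera('side') if f=='c_y' else cv2.imread('pics/'+f+'.png')
  cv2.imwrite('pics/'+f+'.png',im)
  # column through pot centre: dark pad run above blue lid
  for c in (342,346): print(f,c,[tuple(int(x) for x in im[r,c]) for r in range(248,276,2)])
"
```

```text
t 12.5 pos [0.4455 0.0898 0.1867] r 0.1293 dirdeg 1.16 Ft -3.73 Frad 1.69 open 0.278 grip 30.5
c_side0 342 [(164, 162, 149), (121, 122, 111), (108, 110, 102), (99, 101, 93), (99, 101, 93), (94, 93, 89), (60, 57, 58), (57, 58, 58), (82, 66, 54), (101, 76, 63), (100, 77, 62), (99, 77, 61), (108, 84, 68), (104, 79, 62)]
c_side0 346 [(160, 160, 147), (137, 137, 128), (103, 103, 94), (109, 112, 102), (108, 107, 96), (95, 91, 89), (60, 60, 61), (49, 53, 53), (74, 62, 55), (103, 78, 63), (101, 77, 64), (102, 80, 65), (102, 77, 60), (104, 78, 60)]
c_x 342 [(158, 159, 145), (120, 119, 107), (95, 96, 87), (99, 99, 92), (95, 96, 87), (99, 101, 94), (114, 114, 111), (73, 75, 73), (55, 54, 53), (53, 54, 53), (82, 71, 58), (97, 71, 58), (101, 77, 64), (103, 80, 64)]
c_x 346 [(159, 160, 145), (132, 132, 119), (103, 102, 95), (102, 99, 92), (102, 100, 92), (96, 95, 88), (117, 117, 110), (73, 74, 71), (59, 59, 61), (54, 54, 51), (81, 71, 63), (99, 75, 62), (103, 81, 63), (105, 79, 61)]
c_y 342 [(160, 161, 145), (118, 119, 108), (101, 101, 96), (107, 107, 98), (101, 97, 92), (91, 91, 82), (122, 120, 118), (122, 120, 119), (88, 87, 87), (56, 56, 56), (55, 57, 57), (65, 59, 54), (103, 79, 65), (103, 77, 59)]
c_y 346 [(159, 156, 143), (133, 133, 121), (106, 109, 97), (100, 104, 94), (105, 100, 92), (98, 96, 88), (121, 117, 115), (126, 127, 122), (95, 94, 90), (57, 55, 54), (57, 55, 54), (61, 54, 55), (98, 75, 57), (100, 76, 59)]
```

```bash
python3 -c "
from h import *
d=np.array([.2512,-.595])-C; d/=np.linalg.norm(d)
for z in (.076,.081,.086,.091,.096): print(z,proj('side',[*(C+.026*d),z]))
for f in ('c_side0','c_x','c_y'):
  im=cv2.imread('pics/'+f+'.png').astype(float)
  for c in (340,343,346):
    k=im[255:285,c-1:c+2]; e=(k[...,0]-k[...,2]).mean(1); print(f,c,255+np.where(e>15)[0][0], e[8:22].round(0))
"
```

```text
0.076 (np.float64(342.40145168876074), np.float64(269.969268015806))
0.081 (np.float64(342.51454506268544), np.float64(267.5949741985234))
0.086 (np.float64(342.6282559868322), np.float64(265.20771546894736))
0.091 (np.float64(342.74258953328007), np.float64(262.8073853433306))
0.096 (np.float64(342.85755082980495), np.float64(260.39387616862496))
c_side0 340 264 [ 9. 27. 39. 40. 38. 41. 36. 39. 41. 40. 44. 41. 34. 31.]
c_side0 343 264 [ 3. 23. 36. 38. 38. 38. 39. 39. 40. 40. 47. 42. 37. 31.]
c_side0 346 264 [ 1. 20. 33. 39. 41. 37. 39. 39. 40. 42. 45. 43. 36. 30.]
c_x 340 268 [ 1.  1.  2. -0. 10. 30. 38. 38. 39. 41. 41. 40. 34. 30.]
c_x 343 268 [ 2.  1.  0. -0.  5. 25. 34. 39. 37. 40. 42. 41. 35. 30.]
c_x 346 268 [ 2.  0. -0. -0.  3. 21. 35. 37. 39. 40. 44. 40. 36. 30.]
c_y 340 270 [ 4.  0.  1.  1. -0. -0.  3. 21. 34. 39. 43. 40. 35. 31.]
c_y 343 271 [ 5.  1.  2.  1.  0. -1.  1. 11. 29. 39. 44. 41. 34. 31.]
c_y 346 271 [ 3.  3.  1.  2.  1.  4.  1.  8. 28. 41. 41. 41. 35. 30.]
```

The dark-pad/blue-lid edge in the side view has dropped from row 264 to 268 to 270.5, about 14 mm in all. The pad is at or near contact, so I'll take smaller steps.

Emit:
{"fn": "drive_tool", "kwargs": {
  "targets": [
    [[0.003,0.151,0],[0,0,-0.67],0]
  ]
}}

```text
time_s: 12.68
tool_pos: [0.4456, 0.0975, 0.1867]
tcp_rot: [0.002, 1.0, -0.029, 0.001]
ft_force: [1.6, -5.9, 5.9]
opening: 0.276
grip_force: 30.6
```

Emit:
{"fn": "drive_tool", "kwargs": {
  "targets": [
    [[0.013,0.151,0],[0,0,-0.67],0]
  ]
}}

```text
time_s: 12.8
tool_pos: [0.4463, 0.1064, 0.1867]
tcp_rot: [0.002, 0.998, -0.064, 0.001]
ft_force: [1.2, -8.5, 6.4]
opening: 0.279
grip_force: 30.7
```

Emit:
{"fn": "drive_tool", "kwargs": {
  "targets": [
    [[0.024,0.149,0],[0,0,-0.67],0]
  ]
}}

```text
time_s: 12.92
tool_pos: [0.4476, 0.115, 0.1867]
tcp_rot: [0.003, 0.995, -0.099, 0.001]
ft_force: [1.0, -9.4, 7.6]
opening: 0.277
grip_force: 30.9
```

```bash
python3 -c "
from h import *
force(3)
im=vision.read_camera('side').astype(float)
for c in (340,343,346):
    k=im[255:285,c-1:c+2]; e=(k[...,0]-k[...,2]).mean(1); print(c,e[8:22].round(0))
"
```

```text
t 13.075 pos [0.4477 0.1157 0.1867] r 0.1292 dirdeg -10.4 Ft -6.75 Frad 2.4 open 0.276 grip 30.7
340 [ 3.  4.  3. -2.  0.  0.  5. 19. 33. 40. 41. 41. 34. 31.]
343 [ 4.  2.  2.  2.  0. -1.  0.  8. 26. 41. 44. 41. 36. 28.]
346 [ 5.  4.  1.  2.  2.  1.  1.  9. 29. 40. 43. 41. 33. 30.]
```

Contact is clear: the pad stopped moving in the image while the drag rose from about 4.7 to 9.4 N, which suggests around 50 N. I'll refine that with a paused reading.

```bash
python3 -c "
from h import *
force(3); force(6)"
```

```text
t 13.275 pos [0.4477 0.1155 0.1867] r 0.1292 dirdeg -10.29 Ft -6.15 Frad 1.83 open 0.276 grip 30.6
t 13.575 pos [0.4477 0.1154 0.1867] r 0.1292 dirdeg -10.28 Ft -6.17 Frad 1.99 open 0.273 grip 30.6
```

```bash
python3 - <<'E'
from h import *
N=np.mean([vision.read_camera('side').astype(float) for _ in range(8)],0); np.save('n.npy',N)
def cross(p,l,up):
    q=p if up else -p; l=l if up else -l
    for i in range(len(q)-1):
        if q[i]<l<=q[i+1]: return i+(l-q[i])/(q[i+1]-q[i])
    return np.nan
I={'0':cv2.imread('pics/c_side0.png').astype(float),'x':cv2.imread('pics/c_x.png').astype(float),'y':cv2.imread('pics/c_y.png').astype(float),'n':N}
R={}
for k,im in I.items():
    bd=(im[...,0]-im[...,2]); g=im.mean(2)
    lo=[258+cross(bd[258:280,c],20,True) for c in range(330,358)]
    top=[258+cross(g[258:276,c],88,False) for c in range(332,354)]
    rim=[274+cross(bd[274:290,c],20,False) for c in range(330,358)]
    R[k]=(np.array(lo),np.array(top),np.array(rim))
for a,b in (('0','x'),('x','y'),('y','n')):
    for j,n in enumerate(('low','top','lidbottom')):
        d=R[b][j]-R[a][j]; print(a,b,n,np.nanmedian(d).round(3),np.nanmean(d).round(3),(np.nanstd(d)/np.sqrt(len(d))).round(3))
print(status.read_state()['time_s'])
E
```

```text
0 x low 3.875 3.531 0.185
0 x top 2.744 2.347 0.214
0 x lidbottom 0.036 0.008 0.051
x y low 2.508 2.475 0.063
x y top 2.778 2.801 0.061
x y lidbottom -0.048 -0.047 0.052
y n low 0.044 -0.025 0.038
y n top 0.267 0.283 0.03
y n lidbottom 0.02 0.022 0.039
13.975
```

The travel and force estimates put the clamp at roughly 50–80 N. That is too close to the 70 N limit for comfort, and there is time left. I'll flip to loosen, back off, flip to tighten and rewind in finer steps.

Emit:
{"fn": "drive_tool", "kwargs": {
  "targets": [
    [[0,0,0],[0,0,0],0.7],
    [[0,0,0],[0,0,0],0.7],
    [[0,0,0.35],[0,0,0],0.7],
    [[0,0,0.35],[0,0,0],0.7],
    [[0,0,0.34],[0,0,0],0.5],
    [[0.386,-0.229,0],[0,0,0],0],
    [[0.386,-0.229,0],[0,0,0],0],
    [[0.386,-0.229,0],[0,0,0],0]
  ]
}}

```text
time_s: 14.98
tool_pos: [0.5161, 0.0762, 0.2475]
tcp_rot: [-0.0, 0.995, -0.099, -0.001]
ft_force: [-0.0, 0.1, 0.5]
opening: -0.002
grip_force: 0.0
```

Emit:
{"fn": "drive_tool", "kwargs": {
  "targets": [
    [[0.386,-0.229,0],[0,0,0],0],
    [[0.386,-0.229,0],[0,0,0],0],
    [[0,0,-0.3],[0,0,0],0],
    [[0,0,-0.35],[0,0,0],0],
    [[0,0,-0.35],[0,0,0],0],
    [[0,0,0],[0,0,0],0]
  ]
}}

```text
time_s: 15.72
tool_pos: [0.5587, 0.0493, 0.1846]
tcp_rot: [0.0, 0.995, -0.1, -0.004]
ft_force: [-0.5, 0.3, 0.3]
opening: 0.003
grip_force: 0.0
```

```bash
python3 - <<'E'
from h import *
im=vision.read_camera('wrist'); s=status.read_state(); print(s['time_s'],s['tool_pos'],s['ft_force'])
cv2.imwrite('pics/wrist5.png',im)
E
```

```text
15.775 [0.56024167 0.04922487 0.18626559] [-0.4352869   0.17671148 -0.57117408]
```

View pics/wrist5.png

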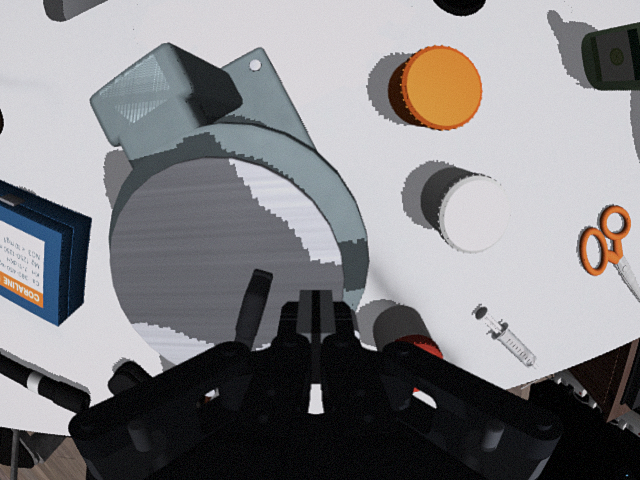

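The fin at (258,300) is left of the closed fingers at (315,300), with clear space. I'm pushing left.

Emit:
{"fn": "drive_tool", "kwargs": {
  "targets": [
    [[0.014,0.053,0],[0,0,0],0],
    [[0.014,0.053,0],[0,0,0],0],
    [[0.014,0.053,0],[0,0,0],0],
    [[0.014,0.053,0],[0,0,0],0],
    [[0.014,0.053,0],[0,0,0],0],
    [[0.014,0.053,0],[0,0,0],0]
  ]
}}

```text
time_s: 16.52
tool_pos: [0.5677, 0.0681, 0.1883]
tcp_rot: [-0.0, 0.995, -0.1, 0.0]
ft_force: [-0.3, -1.5, 0.8]
opening: -0.001
grip_force: 0.4
```

Emit:
{"fn": "drive_tool", "kwargs": {
  "targets": [
    [[0.014,0.053,0],[0,0,0],0],
    [[0.014,0.053,0],[0,0,0],0]
  ]
}}

```text
time_s: 16.77
tool_pos: [0.5691, 0.0746, 0.1881]
tcp_rot: [-0.0, 0.995, -0.1, -0.0]
ft_force: [0.1, -0.0, 0.5]
opening: -0.003
grip_force: 0.0
```

Emit:
{"fn": "drive_tool", "kwargs": {
  "targets": [
    [[0.014,0.053,0],[0,0,0],0],
    [[0.014,0.053,0],[0,0,0],0]
  ]
}}

```text
time_s: 17.02
tool_pos: [0.5706, 0.0805, 0.1881]
tcp_rot: [0.0, 0.995, -0.1, -0.0]
ft_force: [-0.4, -2.3, 0.0]
opening: -0.002
grip_force: 1.2
```

Emit:
{"fn": "drive_tool", "kwargs": {
  "targets": [
    [[-0.03,-0.13,0],[0,0,0],0],
    [[0,0,0.5],[0,0,0],0],
    [[0,0,0.5],[0,0,0],0.5],
    [[-0.406,0.142,0],[0,0,0],0.7],
    [[-0.406,0.142,0],[0,0,0],0.7],
    [[-0.406,0.142,0],[0,0,0],0.7],
    [[-0.406,0.142,0],[0,0,0],0.7],
    [[-0.406,0.142,0],[0,0,0],0.7]
  ]
}}

```text
time_s: 18.02
tool_pos: [0.4465, 0.115, 0.2483]
tcp_rot: [-0.0, 0.995, -0.1, 0.0]
ft_force: [0.5, -1.0, -0.4]
opening: 0.697
grip_force: 0.0
```

Emit:
{"fn": "drive_tool", "kwargs": {
  "targets": [
    [[0,0,0],[0,0,0],0.7]
  ]
}}

```text
time_s: 18.15
tool_pos: [0.446, 0.1152, 0.2482]
tcp_rot: [-0.0, 0.995, -0.099, -0.0]
ft_force: [-0.4, -0.4, -0.3]
opening: 0.7
grip_force: 0.0
```

```bash
cat >> h.py <<'E'
def look(name):
    T=vision.camera_info('wrist'); im=vision.read_camera('wrist'); cv2.imwrite('pics/'+name,im); g=im.max(2)
    s=status.read_state(); print(s['time_s'],s['tool_pos'].round(4),s['opening'])
    m=(g<70).astype(np.uint8); n,l,st,ce=cv2.connectedComponentsWithStats(m)
    for i in range(1,n):
        if 150<st[i,4]<6000: print('dark',st[i],ce[i].round(0),'z.2',onz('wrist',*ce[i],.2,T)[:2].round(4),'z.18',onz('wrist',*ce[i],.18,T)[:2].round(4))
    # scan on disc circle r=16mm about axis: dark lever/tab direction; grip ring r=130
    G=cv2.GaussianBlur(g,(3,3),0)
    for r,z,lo,hi,w in ((.124,.211,-30,60,''),(.030,.174,-60,90,'')):
        v=[]
        for a in range(lo,hi,1):
            q=proj('wrist',[*(C-r*np.array([np.cos(np.radians(a)),np.sin(np.radians(a))])),z],T); 
            v.append(int(G[int(q[1]),int(q[0])]) if 0<=q[0]<640 and 0<=q[1]<480 else -1)
        v=np.array(v); print('r',r,'dark at deg',[a for a,x in zip(range(lo,hi),v) if 0<=x<60])
E
python3 -c "
from h import *
look('w6.png')"
```

```text
18.2 [0.4473 0.115  0.2485] 0.6943631386426626
dark [   0    0   65   86 2560] [26. 30.] z.2 [0.6298 0.2585] z.18 [0.6417 0.2757]
dark [419   0  56  17 580] [443.   7.] z.2 [0.572 0.025] z.18 [0.5776 0.0167]
dark [580   0  47   6 198] [601.   2.] z.2 [ 0.5788 -0.0886] z.18 [ 0.5851 -0.1094]
dark [286   6  23 111 497] [298.  41.] z.2 [0.564 0.101] z.18 [0.5687 0.101 ]
dark [446  48  42  57 978] [461.  80.] z.2 [0.5325 0.0238] z.18 [0.5337 0.0154]
dark [  69   73   76  119 2270] [120. 135.] z.2 [0.542  0.2027] z.18 [0.5443 0.2139]
dark [409 172  45  55 957] [425. 192.] z.2 [0.4782 0.0522] z.18 [0.4735 0.0469]
dark [334 189  23  16 201] [343. 196.] z.2 [0.4841 0.0945] z.18 [0.48   0.0938]
dark [334 205  23  30 404] [344. 220.] z.2 [0.4714 0.0961] z.18 [0.4659 0.0956]
dark [ 222  219   40   53 1318] [239. 245.] z.2 [0.4689 0.1522] z.18 [0.4632 0.1578]
dark [ 302  237   43   58 2030] [323. 266.] z.2 [0.4491 0.1113] z.18 [0.4412 0.1124]
dark [ 139  244   71   74 3014] [174. 281.] z.2 [0.4558 0.1955] z.18 [0.4486 0.2059]
dark [   0  251  114   64 2144] [ 64. 286.] z.2 [0.465  0.2776] z.18 [0.4589 0.297 ]
dark [631 331   9  37 178] [636. 354.] z.2 [ 0.3101 -0.1354] z.18 [ 0.287  -0.1612]
r 0.124 dark at deg [-30, -29, -28, -27, -26, -13, -12, -11, -10, -9, -8, -7, -6, -5, -4]
r 0.03 dark at deg []
```

The tab is now left of the axis, so the pawl is at loosen, and the handle is at −8.6°. I'll regrasp and swing it back counter-clockwise.

Emit:
{"fn": "drive_tool", "kwargs": {
  "targets": [
    [[-0.02,-0.05,0],[0,0,0.35],0.7],
    [[0,0,-0.34],[0,0,0],0.7],
    [[0,0,-0.35],[0,0,0],0.7],
    [[0,0,-0.35],[0,0,0],0.7],
    [[0,0,0],[0,0,0],0.4],
    [[0,0,0],[0,0,0],0],
    [[0,0,0],[0,0,0],0],
    [[0,0,0],[0,0,0],0]
  ]
}}

```text
time_s: 19.2
tool_pos: [0.4472, 0.112, 0.1867]
tcp_rot: [0.0, 0.997, -0.082, 0.001]
ft_force: [2.2, -1.7, -1.3]
opening: 0.274
grip_force: 30.1
```

```bash
python3 -c "
from h import *
force(2)
arc(-8.6,41,12)"
```

```text
t 19.3 pos [0.4472 0.112  0.1867] r 0.1291 dirdeg -8.72 Ft -1.28 Frad 2.58 open 0.274 grip 30.2
[-0.018,-0.155,0],[0,0,0.69]
[-0.007,-0.156,0],[0,0,0.69]
[0.005,-0.156,0],[0,0,0.69]
[0.016,-0.155,0],[0,0,0.69]
[0.027,-0.154,0],[0,0,0.69]
[0.038,-0.152,0],[0,0,0.69]
[0.049,-0.148,0],[0,0,0.69]
[0.060,-0.144,0],[0,0,0.69]
[0.070,-0.140,0],[0,0,0.69]
[0.080,-0.134,0],[0,0,0.69]
[0.089,-0.128,0],[0,0,0.69]
[0.098,-0.122,0],[0,0,0.69]
```

Emit:
{"fn": "drive_tool", "kwargs": {
  "targets": [
    [[-0.018,-0.155,0],[0,0,0.69],0],
    [[-0.007,-0.156,0],[0,0,0.69],0],
    [[0.005,-0.156,0],[0,0,0.69],0],
    [[0.016,-0.155,0],[0,0,0.69],0],
    [[0.027,-0.154,0],[0,0,0.69],0],
    [[0.038,-0.152,0],[0,0,0.69],0]
  ]
}}

```text
time_s: 20.05
tool_pos: [0.4502, 0.0572, 0.1867]
tcp_rot: [-0.001, 0.991, 0.135, 0.001]
ft_force: [0.1, 2.9, 0.8]
opening: 0.28
grip_force: 30.4
```

```bash
cat > e.py <<'E'
from h import *
def cross(p,l,up):
    q=p if up else -p; l=l if up else -l
    for i in range(len(q)-1):
        if q[i]<l<=q[i+1]: return i+(l-q[i])/(q[i+1]-q[i])
    return np.nan
def edges(im):
    im=im.astype(float); bd=(im[...,0]-im[...,2]); g=im.mean(2)
    return (np.nanmedian([258+cross(bd[258:280,c],20,True) for c in range(330,358)]).round(2), np.nanmedian([258+cross(g[258:276,c],88,False) for c in range(332,354)]).round(2))
if __name__=='__main__':
    print('clamped ref',edges(np.load('n.npy')),'now',edges(vision.read_camera('side'))); force(2)
E
python3 e.py
```

```text
clamped ref (np.float64(269.58), np.float64(263.77)) now (np.float64(269.54), np.float64(263.72))
t 20.2 pos [0.4504 0.0567 0.1866] r 0.1295 dirdeg 16.02 Ft 1.27 Frad 0.37 open 0.273 grip 30.5
```

Emit:
{"fn": "drive_tool", "kwargs": {
  "targets": [
    [[0.049,-0.148,0],[0,0,0.69],0],
    [[0.06,-0.144,0],[0,0,0.69],0]
  ]
}}

```text
time_s: 20.45
tool_pos: [0.4561, 0.0404, 0.1866]
tcp_rot: [-0.002, 0.979, 0.206, -0.0]
ft_force: [-1.9, 3.9, 3.9]
opening: 0.27
grip_force: 30.8
```

```bash
python3 e.py
```

```text
clamped ref (np.float64(269.58), np.float64(263.77)) now (np.float64(269.46), np.float64(263.19))
t 20.6 pos [0.4565 0.0396 0.1866] r 0.1296 dirdeg 24.05 Ft 2.53 Frad -0.37 open 0.276 grip 30.8
```

Emit:
{"fn": "drive_tool", "kwargs": {
  "targets": [
    [[0.07,-0.14,0],[0,0,0.69],0],
    [[0.08,-0.134,0],[0,0,0.69],0]
  ]
}}

```text
time_s: 20.85
tool_pos: [0.4648, 0.0237, 0.1866]
tcp_rot: [-0.001, 0.961, 0.276, -0.0]
ft_force: [-3.5, 3.6, 6.9]
opening: 0.272
grip_force: 31.0
```

```bash
python3 e.py
```

```text
clamped ref (np.float64(269.58), np.float64(263.77)) now (np.float64(268.61), np.float64(262.63))
t 21.0 pos [0.4652 0.023  0.1866] r 0.1297 dirdeg 32.36 Ft 3.18 Frad -1.74 open 0.278 grip 30.9
```

The pad is now lifted about 2 mm clear of the lid, with the pawl still at loosen. I'll release and flip back to tighten, repeating the first flip since the handle is again at 32.4°.

Emit:
{"fn": "drive_tool", "kwargs": {
  "targets": [
    [[0,0,0],[0,0,0],0.7],
    [[0,0,0],[0,0,0],0.7],
    [[0,0,0.35],[0,0,0],0.7],
    [[0,0,0.35],[0,0,0],0.7],
    [[0,0,0.34],[0,0,0],0.5],
    [[0.273,0.348,0],[0,0,0],0],
    [[0.273,0.348,0],[0,0,0],0],
    [[0.273,0.348,0],[0,0,0],0]
  ]
}}

```text
time_s: 22.0
tool_pos: [0.5148, 0.0857, 0.248]
tcp_rot: [0.0, 0.961, 0.276, -0.0]
ft_force: [0.3, 0.2, 0.1]
opening: 0.003
grip_force: 0.0
```

Emit:
{"fn": "drive_tool", "kwargs": {
  "targets": [
    [[0.273,0.348,0],[0,0,0],0],
    [[0.273,0.348,0],[0,0,0],0],
    [[0,0,-0.3],[0,0,0],0],
    [[0,0,-0.35],[0,0,0],0],
    [[0,0,-0.35],[0,0,0],0],
    [[0,0,0],[0,0,0],0]
  ]
}}

```text
time_s: 22.75
tool_pos: [0.544, 0.1258, 0.1848]
tcp_rot: [-0.0, 0.961, 0.276, -0.004]
ft_force: [-0.0, -0.0, -0.3]
opening: 0.003
grip_force: 0.0
```

Emit:
{"fn": "drive_tool", "kwargs": {
  "targets": [
    [[0.03,-0.047,0],[0,0,0],0],
    [[0.03,-0.047,0],[0,0,0],0],
    [[0.03,-0.047,0],[0,0,0],0],
    [[0.03,-0.047,0],[0,0,0],0],
    [[0.03,-0.047,0],[0,0,0],0],
    [[0.03,-0.047,0],[0,0,0],0],
    [[0.03,-0.047,0],[0,0,0],0],
    [[0.03,-0.047,0],[0,0,0],0]
  ]
}}

```text
time_s: 23.75
tool_pos: [0.5618, 0.1038, 0.1882]
tcp_rot: [0.0, 0.961, 0.276, -0.0]
ft_force: [-0.7, -0.3, 0.1]
opening: 0.001
grip_force: 0.0
```

Emit:
{"fn": "drive_tool", "kwargs": {
  "targets": [
    [[0.03,-0.047,0],[0,0,0],0],
    [[0.03,-0.047,0],[0,0,0],0]
  ]
}}

```text
time_s: 24.0
tool_pos: [0.5649, 0.0987, 0.1881]
tcp_rot: [-0.0, 0.961, 0.276, -0.001]
ft_force: [-1.2, 3.0, -0.2]
opening: 0.003
grip_force: 1.7
```

Emit:
{"fn": "drive_tool", "kwargs": {
  "targets": [
    [[0.03,-0.047,0],[0,0,0],0],
    [[0.03,-0.047,0],[0,0,0],0]
  ]
}}

```text
time_s: 24.25
tool_pos: [0.5662, 0.0962, 0.1879]
tcp_rot: [-0.004, 0.961, 0.275, -0.002]
ft_force: [-6.5, 10.7, 4.0]
opening: 0.003
grip_force: 6.3
```

Emit:
{"fn": "drive_tool", "kwargs": {
  "targets": [
    [[0.015,-0.024,0],[0,0,0],0],
    [[0,0,0],[0,0,0],0]
  ]
}}

```text
time_s: 24.5
tool_pos: [0.5702, 0.0912, 0.1884]
tcp_rot: [0.001, 0.961, 0.276, 0.0]
ft_force: [-0.6, -1.3, -0.5]
opening: -0.002
grip_force: 0.0
```

```bash
python3 - <<'E'
from h import *
T=vision.camera_info('wrist'); im=vision.read_camera('wrist'); cv2.imwrite('pics/w7.png',im); b=cv2.imread('pics/wrist3.png')  # wrist3 = [100:420,200:600]
s=status.read_state(); print(s['tool_pos'],s['ft_force'])
g=im.max(2)
for r in range(255,345,10): print(r,[int(x) for x in g[r,330:430:4]], [int(x) for x in b[r-100,130:230:4].max(1)] )
E
python3 e.py
```

```text
[0.57015136 0.0911791  0.1883717 ] [-0.85113915  0.6199566   0.18171555]
255 [115, 121, 115, 118, 119, 122, 121, 121, 122, 117, 122, 121, 123, 119, 124, 118, 119, 127, 123, 124, 122, 122, 231, 230, 228] [116, 120, 113, 117, 114, 113, 115, 118, 122, 123, 123, 126, 127, 124, 121, 121, 122, 122, 123, 123, 124, 125, 220, 228, 227]
265 [133, 125, 124, 122, 118, 116, 121, 118, 118, 119, 114, 115, 117, 116, 113, 120, 117, 117, 116, 121, 121, 110, 231, 228, 230] [120, 122, 128, 127, 123, 124, 122, 127, 119, 122, 122, 122, 121, 115, 118, 115, 118, 115, 119, 117, 119, 111, 233, 228, 227]
275 [120, 121, 115, 118, 123, 115, 118, 21, 34, 20, 40, 35, 117, 119, 122, 119, 115, 116, 118, 113, 154, 139, 228, 227, 227] [122, 117, 112, 121, 119, 123, 22, 46, 36, 30, 18, 122, 120, 117, 114, 125, 116, 119, 119, 111, 118, 232, 230, 228, 227]
285 [119, 121, 117, 118, 121, 118, 42, 26, 13, 26, 26, 19, 15, 178, 217, 232, 227, 223, 221, 224, 220, 226, 226, 227, 226] [113, 122, 120, 120, 118, 75, 22, 16, 30, 22, 19, 68, 113, 105, 228, 228, 227, 225, 223, 221, 220, 224, 225, 227, 229]
295 [48, 151, 231, 107, 112
[... 619 characters left out ...]
3, 224, 225, 226, 225, 225, 222, 221, 225, 227, 228]
325 [50, 48, 16, 6, 16, 15, 19, 39, 41, 36, 48, 48, 224, 227, 224, 224, 225, 223, 226, 228, 227, 225, 224, 225, 146] [54, 46, 12, 6, 11, 6, 33, 49, 46, 40, 36, 229, 226, 226, 224, 221, 223, 226, 227, 228, 229, 226, 227, 222, 63]
335 [18, 11, 15, 14, 17, 17, 7, 81, 44, 39, 57, 215, 217, 221, 218, 223, 224, 227, 224, 221, 222, 224, 213, 53, 50] [13, 7, 16, 18, 12, 7, 25, 80, 42, 25, 225, 218, 220, 217, 217, 221, 224, 227, 225, 222, 224, 228, 57, 59, 56]
clamped ref (np.float64(269.58), np.float64(263.77)) now (np.float64(268.62), np.float64(262.76))
t 24.7 pos [0.57   0.0913 0.1883] r 0.005 dirdeg 13.07 Ft -0.02 Frad 0.0 open -0.001 grip 0.0
```

It snapped over to tighten and the force is gone. Back to the grip.

Emit:
{"fn": "drive_tool", "kwargs": {
  "targets": [
    [[-0.1,0.15,0],[0,0,0],0],
    [[0,0,0.5],[0,0,0],0],
    [[0,0,0.5],[0,0,0],0.5],
    [[-0.33,-0.257,0],[0,0,0],0.7],
    [[-0.33,-0.257,0],[0,0,0],0.7],
    [[-0.33,-0.257,0],[0,0,0],0.7],
    [[-0.33,-0.257,0],[0,0,0],0.7],
    [[-0.33,-0.257,0],[0,0,0],0.7]
  ]
}}

```text
time_s: 25.7
tool_pos: [0.4637, 0.0236, 0.2482]
tcp_rot: [-0.0, 0.961, 0.276, -0.0]
ft_force: [-0.0, 0.0, 0.5]
opening: 0.702
grip_force: 0.0
```

Emit:
{"fn": "drive_tool", "kwargs": {
  "targets": [
    [[0,0,0],[0,0,0],0.7]
  ]
}}

```text
time_s: 25.82
tool_pos: [0.4634, 0.0234, 0.2481]
tcp_rot: [-0.0, 0.961, 0.275, -0.0]
ft_force: [0.6, 0.7, 0.3]
opening: 0.697
grip_force: 0.0
```

```bash
python3 -c "
from h import *
look('w8.png')"
```

```text
25.875 [0.4645 0.0238 0.2484] 0.6961255669428021
dark [  86    0   68   31 1007] [117.  13.] z.2 [0.5307 0.1917] z.18 [0.5309 0.2056]
dark [320   7  47 124 788] [344.  58.] z.2 [0.5638 0.071 ] z.18 [0.5676 0.0717]
dark [   0   42   32   79 1251] [13. 92.] z.2 [0.4611 0.2433] z.18 [0.4537 0.2629]
dark [448  71  36  58 956] [462. 102.] z.2 [0.5803 0.0103] z.18 [0.5859 0.0043]
dark [222  94  98  60 401] [260. 128.] z.2 [0.5132 0.0871] z.18 [0.5115 0.0896]
dark [  59  101   42   76 2911] [ 80. 138.] z.2 [0.4597 0.1774] z.18 [0.4521 0.1897]
dark [ 114  135   62   37 1440] [146. 152.] z.2 [0.4726 0.1347] z.18 [0.4665 0.1424]
dark [408 156  42  51 714] [421. 176.] z.2 [0.5363 0.0068] z.18 [5.371e-01 4.000e-04]
dark [  0 162  41  38 805] [ 14. 185.] z.2 [0.4078 0.2169] z.18 [0.3946 0.2335]
dark [ 578  171   62   74 3216] [611. 204.] z.2 [ 0.5992 -0.1135] z.18 [ 0.607 -0.133]
dark [219 172  43  42 972] [239. 192.] z.2 [0.4801 0.0803] z.18 [0.4748 0.082 ]
dark [297 221  35  32 571] [315. 233.] z.2 [0.482  0.0362] z.18 [0.4769 0.0331]
dark [ 327  236   45   58 2041] [348. 265.] z.2 [0.4765 0.012 ] z.18 [0.4708 0.0062]
dark [628 430  12  38 228] [634. 449.] z.2 [ 0.4582 -0.4151] z.18 [ 0.4505 -0.4677]
r 0.124 dark at deg [35, 36, 37, 38, 39, 40, 41, 42, 43, 44]
r 0.03 dark at deg []
```

Emit:
{"fn": "drive_tool", "kwargs": {
  "targets": [
    [[0.09,-0.123,0],[0,0,0.63],0.7],
    [[0.09,-0.122,0],[0,0,0.63],0.7],
    [[0,0,-0.34],[0,0,0],0.7],
    [[0,0,-0.35],[0,0,0],0.7],
    [[0,0,-0.34],[0,0,0],0.7],
    [[0,0,0],[0,0,0],0.4],
    [[0,0,0],[0,0,0],0],
    [[0,0,0],[0,0,0],0]
  ]
}}

```text
time_s: 26.88
tool_pos: [0.4765, 0.0092, 0.1872]
tcp_rot: [0.0, 0.941, 0.339, 0.001]
ft_force: [0.7, 0.5, -1.5]
opening: 0.277
grip_force: 30.1
```

Emit:
{"fn": "drive_tool", "kwargs": {
  "targets": [
    [[0,0,0],[0,0,0],0],
    [[0,0,0],[0,0,0],0]
  ]
}}

```text
time_s: 27.12
tool_pos: [0.4764, 0.0091, 0.1872]
tcp_rot: [0.0, 0.941, 0.339, 0.001]
ft_force: [2.1, 2.8, 0.2]
opening: 0.275
grip_force: 30.2
```

```bash
python3 e.py; python3 -c "
from h import *
arc(40,-12,26)"
```

```text
clamped ref (np.float64(269.58), np.float64(263.77)) now (np.float64(268.55), np.float64(262.73))
t 27.275 pos [0.4764 0.0092 0.1872] r 0.1289 dirdeg 40.25 Ft 1.01 Frad 4.24 open 0.275 grip 30.3
[-0.048,0.059,0],[0,0,-0.33]
[-0.046,0.060,0],[0,0,-0.33]
[-0.043,0.062,0],[0,0,-0.33]
[-0.041,0.063,0],[0,0,-0.33]
[-0.039,0.065,0],[0,0,-0.33]
[-0.037,0.066,0],[0,0,-0.33]
[-0.034,0.067,0],[0,0,-0.33]
[-0.032,0.069,0],[0,0,-0.33]
[-0.030,0.070,0],[0,0,-0.33]
[-0.027,0.071,0],[0,0,-0.33]
[-0.025,0.072,0],[0,0,-0.33]
[-0.022,0.072,0],[0,0,-0.33]
[-0.020,0.073,0],[0,0,-0.33]
[-0.017,0.074,0],[0,0,-0.33]
[-0.014,0.074,0],[0,0,-0.33]
[-0.012,0.075,0],[0,0,-0.33]
[-0.009,0.075,0],[0,0,-0.33]
[-0.007,0.075,0],[0,0,-0.33]
[-0.004,0.076,0],[0,0,-0.33]
[-0.001,0.076,0],[0,0,-0.33]
[0.001,0.076,0],[0,0,-0.33]
[0.004,0.076,0],[0,0,-0.33]
[0.007,0.075,0],[0,0,-0.33]
[0.009,0.075,0],[0,0,-0.33]
[0.012,0.075,0],[0,0,-0.33]
[0.014,0.074,0],[0,0,-0.33]
```

Emit:
{"fn": "drive_tool", "kwargs": {
  "targets": [
    [[-0.048,0.059,0],[0,0,-0.33],0],
    [[-0.046,0.06,0],[0,0,-0.33],0],
    [[-0.043,0.062,0],[0,0,-0.33],0],
    [[-0.041,0.063,0],[0,0,-0.33],0]
  ]
}}

```text
time_s: 27.78
tool_pos: [0.4667, 0.0224, 0.1872]
tcp_rot: [0.002, 0.962, 0.273, 0.002]
ft_force: [5.3, -2.5, -0.4]
opening: 0.279
grip_force: 30.2
```

```bash
python3 e.py
```

```text
clamped ref (np.float64(269.58), np.float64(263.77)) now (np.float64(268.98), np.float64(262.89))
t 27.925 pos [0.4664 0.0229 0.1872] r 0.1288 dirdeg 32.68 Ft -3.71 Frad 3.57 open 0.279 grip 30.3
```

Emit:
{"fn": "drive_tool", "kwargs": {
  "targets": [
    [[-0.039,0.065,0],[0,0,-0.33],0],
    [[-0.037,0.066,0],[0,0,-0.33],0],
    [[-0.034,0.067,0],[0,0,-0.33],0]
  ]
}}

```text
time_s: 28.3
tool_pos: [0.46, 0.0343, 0.1872]
tcp_rot: [0.002, 0.975, 0.223, 0.002]
ft_force: [4.2, -2.2, -0.3]
opening: 0.275
grip_force: 30.3
```

```bash
python3 e.py
```

```text
clamped ref (np.float64(269.58), np.float64(263.77)) now (np.float64(269.44), np.float64(263.24))
t 28.45 pos [0.4597 0.0347 0.1872] r 0.1287 dirdeg 26.62 Ft -3.05 Frad 3.47 open 0.271 grip 30.3
```

The pawl engaged right away and the pad is nearly on the lid (edge 269.44 against 269.58 when clamped). Single 2° steps from here.

Emit:
{"fn": "drive_tool", "kwargs": {
  "targets": [
    [[-0.032,0.069,0],[0,0,-0.33],0]
  ]
}}

```text
time_s: 28.58
tool_pos: [0.458, 0.0383, 0.1872]
tcp_rot: [0.001, 0.979, 0.206, 0.002]
ft_force: [6.0, -3.5, -1.1]
opening: 0.273
grip_force: 30.3
```

```bash
python3 e.py
```

```text
clamped ref (np.float64(269.58), np.float64(263.77)) now (np.float64(269.52), np.float64(263.48))
t 28.725 pos [0.4578 0.0388 0.1872] r 0.1287 dirdeg 24.61 Ft -4.12 Frad 4.01 open 0.275 grip 30.3
```

Emit:
{"fn": "drive_tool", "kwargs": {
  "targets": [
    [[-0.03,0.07,0],[0,0,-0.33],0]
  ]
}}

```text
time_s: 28.85
tool_pos: [0.4563, 0.0423, 0.1872]
tcp_rot: [0.002, 0.982, 0.189, 0.002]
ft_force: [5.8, -3.9, -0.3]
opening: 0.273
grip_force: 30.3
```

```bash
python3 e.py
```

```text
clamped ref (np.float64(269.58), np.float64(263.77)) now (np.float64(269.56), np.float64(263.72))
t 29.0 pos [0.4561 0.0428 0.1872] r 0.1287 dirdeg 22.69 Ft -3.7 Frad 4.3 open 0.273 grip 30.3
```

Emit:
{"fn": "drive_tool", "kwargs": {
  "targets": [
    [[-0.027,0.071,0],[0,0,-0.33],0]
  ]
}}

```text
time_s: 29.12
tool_pos: [0.4547, 0.0463, 0.1872]
tcp_rot: [0.002, 0.985, 0.172, 0.002]
ft_force: [6.3, -4.3, -0.8]
opening: 0.278
grip_force: 30.4
```

```bash
python3 e.py
```

```text
clamped ref (np.float64(269.58), np.float64(263.77)) now (np.float64(269.59), np.float64(263.72))
t 29.275 pos [0.4545 0.0468 0.1872] r 0.1286 dirdeg 20.77 Ft -4.74 Frad 3.57 open 0.274 grip 30.3
```

Emit:
{"fn": "drive_tool", "kwargs": {
  "targets": [
    [[-0.025,0.072,0],[0,0,-0.33],0]
  ]
}}

```text
time_s: 29.4
tool_pos: [0.4533, 0.0504, 0.1872]
tcp_rot: [0.002, 0.988, 0.155, 0.002]
ft_force: [5.6, -5.3, -0.6]
opening: 0.275
grip_force: 30.4
```

```bash
python3 e.py
```

```text
clamped ref (np.float64(269.58), np.float64(263.77)) now (np.float64(269.56), np.float64(263.8))
t 29.55 pos [0.4531 0.0509 0.1872] r 0.1286 dirdeg 18.84 Ft -5.21 Frad 3.86 open 0.273 grip 30.4
```

Contact was at about 22° and the clamp is now roughly 24 N. It needs about 2.5° more.

Emit:
{"fn": "drive_tool", "kwargs": {
  "targets": [
    [[-0.022,0.072,0],[0,0,-0.33],0]
  ]
}}

```text
time_s: 29.68
tool_pos: [0.4519, 0.0545, 0.1872]
tcp_rot: [0.002, 0.99, 0.138, 0.002]
ft_force: [5.2, -5.6, -0.4]
opening: 0.273
grip_force: 30.5
```

```bash
python3 e.py; python3 -c "
from h import *
force(2)"
```

```text
clamped ref (np.float64(269.58), np.float64(263.77)) now (np.float64(269.54), np.float64(263.8))
t 29.825 pos [0.4518 0.0549 0.1872] r 0.1286 dirdeg 16.94 Ft -6.3 Frad 3.24 open 0.273 grip 30.4
t 29.925 pos [0.4518 0.0549 0.1872] r 0.1286 dirdeg 16.95 Ft -6.52 Frad 3.3 open 0.273 grip 30.4
```

The force rise gives about 45 N and the travel about 37 N, so I'll stop here, release and withdraw.

Emit:
{"fn": "drive_tool", "kwargs": {
  "targets": [
    [[0,0,0],[0,0,0],0.7],
    [[0,0,0],[0,0,0],0.7],
    [[0,0,0],[0,0,0],0.7],
    [[0,0,0.35],[0,0,0],0.7],
    [[0,0,0.4],[0,0,0],0.7],
    [[0,0,0.5],[0,0,0],0.7],
    [[0,0,0],[0,0,0],0.7],
    [[0,0,0],[0,0,0],0.7]
  ]
}}

```text
time_s: 30.92
tool_pos: [0.4493, 0.0567, 0.2605]
tcp_rot: [-0.0, 0.99, 0.138, -0.001]
ft_force: [0.7, 0.4, -0.5]
opening: 0.699
grip_force: 0.0
```

```bash
python3 -c "
from e import *
print(edges(vision.read_camera('side')))
look('w9.png')
T=vision.camera_info('wrist'); im=cv2.imread('pics/w9.png').max(2)
for r in (.02,.03,.012):
  print(r,[int(o*1000) for o in np.arange(-.025,.026,.002) for q in [proj('wrist',[*(C-r*np.array([np.cos(.29),np.sin(.29)])+o*np.array([np.sin(.29),-np.cos(.29)])),.176],T)] if 0<=q[1]<480 and im[int(q[1]),int(q[0])]<60])
"
```

```text
(np.float64(269.64), np.float64(263.67))
31.025 [0.4489 0.0566 0.2599] 0.7002478414175024
dark [  83    0   83   89 2111] [126.  48.] z.2 [0.5421 0.1943] z.18 [0.544  0.2063]
dark [ 505    0   91   32 1798] [542.  11.] z.2 [ 0.6349 -0.0279] z.18 [ 0.6464 -0.0388]
dark [ 598    0   42   40 1007] [623.  13.] z.2 [ 0.6732 -0.094 ] z.18 [ 0.6886 -0.1117]
dark [327  16  37  69 397] [347.  43.] z.2 [0.5693 0.075 ] z.18 [0.5741 0.0747]
dark [444  30  43  56 945] [458.  63.] z.2 [0.5795 0.0151] z.18 [0.5854 0.0086]
dark [ 590   93   50   58 2417] [617. 119.] z.2 [ 0.5973 -0.1063] z.18 [ 0.6049 -0.1253]
dark [248 118  39  29 157] [262. 132.] z.2 [0.5119 0.1045] z.18 [0.5108 0.1072]
dark [430 120  35  55 746] [442. 144.] z.2 [0.5335 0.0112] z.18 [0.5346 0.0043]
dark [   0  128   51   71 1349] [ 26. 170.] z.2 [0.457  0.2579] z.18 [0.4502 0.2764]
dark [  81  159   54   77 2815] [108. 197.] z.2 [0.4548 0.1875] z.18 [0.4478 0.1987]
dark [ 151  172   53   40 1190] [177. 192.] z.2 [0.4689 0.143 ] z.18 [0.4633 0.1496]
dark [260 184  36  44 811] [277. 204.] z.2 [0.4764 0.0871] z.18 [0.4716 0.088 ]
dark [344 210  49  37 745] [362. 223.] z.2 [0.479  0.0396] z.18 [0.4745 0.0356]
dark [   0  228   83   58 2516] [ 29. 258.] z.2 [0.3941 0.2531] z.18 [0.3808 0.2711]
dark [ 306  231   43   55 1806] [327. 259.] z.2 [0.4542 0.0522] z.18 [0.4471 0.0495]
r 0.124 dark at deg [-28, -27, -26, -25, -24, 14, 15, 16, 17, 18, 19, 20, 21, 22, 23]
r 0.03 dark at deg []
0.02 []
0.03 []
0.012 [13, 15, 17, 19]
```

The pawl sits 13–19 mm right of the axis (tighten), the pad edge is unchanged, and the tool is clear, so I'm handing in.

```bash
python3 -c "
from h import *
print(order.job_done())"
```

```text
the job is handed in; nothing more can be done
None
```

I handed the job in with the pawl set to tighten, the pad clamped on the blue-lidded pot at an estimated 37–45 N, and the arm clear of everything; my first wind came out too tight (about 50–80 N), so I backed it off and rewound it, and the simulator returned no verdict.

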